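# Press a dropper-bottle cap home with one turn of the handwheel

## Robot

A 6-joint arm with a two-finger parallel gripper is mounted at the origin on the work surface. World frame = base frame: x ahead of the robot, y to its left, z up, the work surface at z = 0. Lengths are in m, angles in degrees, forces in N, time in s.
With the tool pointing down it reaches from about 0.25 to 0.725 m from the base axis. Payload 9.7 kg.
Tool frame: the origin (TCP) lies at the very end of the fingers, on their centre line; the grasp point (between the pads) lies grasp_offset behind it (grasp_offset is the distance from the TCP to the grasp point, in m); z points along the fingers, y is the line along which they close (so a half turn about z gives the same grasp; the last joint's range is limited). The gripper opens to 85 mm and grips with 20 to 120 N. Pads are 22 mm wide; open, the fingers measure 114 mm over their backs; the gripper's body (76 mm by 85 mm) begins 54 mm behind the grasp point. The pads swing forward as they close: fully open they stand 13 mm farther back than shut.
Start: joints at [68.411, 4.979, 10.078, 95.1, 0, 90], TCP at [0.202, 0.511, 0.231] pointing down, gripper open.
Joint ranges: [-179.16, 179.16], [-48.56, 103.87], [-65.8, 70.77], [-126.05, 130.52], [-82.76, 87.17], [-180, 180]. Speed limits (degrees/s): [127.2, 127.2, 147.25, 180, 180, 180].

## Interface

Orientations are given as [roll, pitch, yaw] about the fixed x, y, z axes, in that order (R = Rz(yaw) Ry(pitch) Rx(roll)).
In Python, from workcell import get_obs, camera, calibration, job_done, recognise, cut_out, mark_of, grasp_offset gives the robot as it stands.
- The arm moves only by the tool servo_tool, never from a script. Its argument "moves" is a list of rows, each a list of 3 entries, a list of its own where there are three numbers: the turn, a rotation vector about the tool's x, y, z in degrees, then the shift along the tool's x, y, z in m, then the opening in per cent of the stroke, from 0 (shut) to 100 (fully open). In form: [[[ax, ay, az], [x, y, z], claw], ...]. A call has 1 to 12 rows; each row shifts and turns the commanded pose from where the row before left it, along the tool's axes as they then stand; what a row does not reach is not made up. A row lasts 1/10 s, in which the tool goes at most 50 mm and 8.59 degrees, less where a joint would pass 70% of its speed; a pose out of reach is approached as far as the arm can. A call is refused whole if a number of a shift passes 0.05 or a number of a turn 8.59, either way. A call with a gripper value outside its range is refused whole. The fingers move at their own pace and stop on an object; "force" is the grip in N (left out, the last holds). Time passes only in rows, so rows that do not move let the fingers close. It gives the time, the measured TCP pose, the force, the opening and the grip force at its end, in the units of the state.
- get_obs(): the state, without advancing time (a new reading comes with each control period).
- camera(name): name is "scene" or "top" or "wrist"; returns (picture, depth): 400x640x3 uint8, red, green, blue; 400x640 float32, m along the optical axis (not along the pixel's ray), 0 where there is no reading.
- calibration(name): a dict with "camera_matrix" (3x3 intrinsics, pixels), "dist" ([k1, k2, p1, p2, k3] as OpenCV has them; the pictures are not rectified), "R" (3x3) and "t" (3): a world point X has camera coordinates R X + t. Camera axes: x right, y down, z forward; pixel columns grow to the right and rows downward; lengths in m; the calibration is good to about 2 mm. A picture is of the moment at which its call begins: read the wrist's pose just before it. calibration takes no time and is no camera call; for the wrist camera it gives the pose at the moment of the call.
- job_done(): hands the job in; it is judged then, once.
Trained networks look in the newest picture that a camera, given by its name, has taken for a name from the list of things; names that differ only in an ending like _2 or _b are one class to them, and where a whole thing is asked for, a point or a joint stands for the part that bears it (a point fixed in the world has none). Each returns a list of dicts, best first, with "score" (0 to 1); they miss things now and then, are a little off and sometimes report something else, mostly with a low value. They report only what shows in the picture. A call takes as long as a camera call. They do not tell look-alikes from the thing itself.
- recognise(name, camera): "xyz" ([x, y, z] in m, in the coordinates of the camera as it stood for that picture, good to about 4 mm: the middle of the surface that is visible of it).
- cut_out(name, camera): "mask" (400x640 bool, what is visible of it).
- mark_of(name, camera): "xyz" ([x, y, z] in m, in the coordinates of the camera as it stood for that picture, good to about 4 mm: a listed point, or the origin of a listed thing).
The state is a dict: "time": time; "q": joint angles; "qd": joint speeds; "joint_efforts": joint torques, N m; "ee_pos": TCP position; "tcp_rot": TCP orientation; "wrist_force": force on the tool from outside, world axes, zero at the start; "torque": the same for the moment, N m; "opening": finger opening in m; "grasp_force": force on a finger pad.
Only numpy, scipy, OpenCV 4.12 (cv2) and the standard library are available. Lean on these libraries where they do the work, as an engineer would, in place of code of your own. Each camera call takes 0.05 s, during which the arm holds its last target. There are 200 camera calls.

## Task

Lay the dropper bottle with the loose cap from its rest onto the rails of the cap press, between the anvil and the ram, with its cap towards the ram, and let it go. Then take the handwheel by its upright grip and wind it anticlockwise through its one revolution, so that the ram presses the cap on and draws back; when the wheel comes up against its end stop, lean on the grip with about 15 N for a second, then let go. Never push the grip along with 20 N or more, and leave the other things on the bench alone.

Things in the scene. Friction and masses are not known exactly. Their poses are not given: they have to be found in the camera images.
- press: White and grey bench cap press, fixed, foot 110 x 295 mm. Origin on the bench below the ram's line; y runs left along that line, z up. Along y (mm): anvil block (88 high) with its face at -78; two steel rails 24 apart that carry a lying bottle with its axis at x = 0, 60 high; ram face at 25; housing 58 to 162, 100 high, the handwheel on top, axis at y = 110.
- cradle (a point): Where the middle of the bottle goes: on the ram's line (x = 0), 60 mm above the bench, 26 mm from the anvil's face; a bottle lying here touches the anvil with its base and its loose cap ends 15 mm short of the ram. It may lie up to 12 mm nearer the ram: the ram pushes it along. Axes as the press.
- handwheel (a joint): Angle (rad) of the horizontal handwheel, growing anticlockwise from above. Rigid stops at 0 and 6.283, one revolution apart; it is left a little past 0. Friction about 4 N at the grip, more while the ram presses; stays where left. At 0 the grip is on the press's -x side of the axis. One turn drives the ram 21.5 mm to the anvil (furthest at 3.14) and back.
- wheel_hub (a point): Centre of the cap on the handwheel's hub, on its upright axis. The dark steel wheel is 160 mm across.
- grip_mid (a point): Middle of the upright light-wood grip on the crank arm, a cylinder 24 mm in diameter, 65 mm from the wheel's axis; its top is 28 mm above this point and the flat steel arm 30 mm below. It turns freely on its own pin.
- bottle_mid (a point): Middle of the white dropper bottle that lies on the rest: 38 mm in diameter, body 52 mm long, 88 mm over all with its loose cap. This point is on its axis, 26 mm from its base; its y axis points along the bottle to the cap. About 80 g.
- cap (a joint): How far the cap has been pressed down the bottle's neck (m): 0 loose, 0.0065 as the press leaves it. It takes about 9 N to move it.
- rest: Grey bottle rest fixed to the bench, 60 x 90 mm, with two rails that carry the bottle with its axis 48 mm above the bench. Origin under its centre, y along the rails towards the bottle's cap.
- bottle_a: Bystander: a standing, capped white dropper bottle, 38 mm diameter, 81 mm high, origin under its centre.
- bottle_b: Bystander: a standing, capped white dropper bottle, 38 mm diameter, 81 mm high, origin under its centre.
- mortar: Bystander: a white mortar, 100 mm across, 60 mm high, origin under its centre.
- measure: Bystander: a clear measuring cup, 50 mm across, 50 mm high, origin under its centre.
- pestle: Bystander: a white pestle lying down, 120 mm long, origin at its thick end.
- spare_cap: Bystander: a white bottle cap standing on the bench, 26 mm across, 20 mm high, origin under its centre.
- crank_arm (a joint): How far (rad) the wheel's sprung crank arm, which carries the grip, leads the wheel: 0 unloaded, positive while the grip is pushed anticlockwise. It bends by 0.0154 rad (1 mm at the grip) for each 10 N pushed along the circle at the grip, so 20 N reads 0.031.
- cap_end (a point): Centre of the outer end of the bottle's cap (26 mm across), 62 mm from the bottle's middle while the cap is loose.
Things that resemble listed ones, but are neither listed nor needed, are in the scene too. What is shaped like the part that bears bottle_mid but orange, purple or turquoise is not meant.

How it is judged:
By the outcome, as a careful person would: the job done as asked, in the order asked, and still so for the second after the job is handed in, with the robot touching nothing.
It also fails if it takes over 72 s, if anything falls off the work surface, if the arm or the gripper's body presses on something with over 40 N, if the wrist force passes 120 N, or if a joint passes its speed limit or range.

## Working session

There is one attempt and no reset: what is moved stays moved. The work goes in short steps, Python scripts to look and compute and a tool call to move; the robot and the scene stay as the last step left them, time stands still between calls to the robot, and variables do not carry over. Pictures are saved under pics/ and viewed, at most 10 in all, crops included, and the job is handed in when it is done.

Besides the shell and the picture viewer there is one more tool, called after "Emit:" as name(argument=value, ...), one argument or row to a line, values as JSON. servo_tool: Moves the arm, as the interface text tells. Its arguments: {"type":"object","properties":{"moves":{"type":"array"},"force":{"type":"number"}},"required":["moves"]}

```bash
mkdir -p pics; ls; cat > h.py <<'E'
import numpy as np, cv2
from workcell import *
def toW(p,cal): return np.array(cal["R"]).T@(np.array(p)-np.array(cal["t"]))
def save(n,img,crop=None,s=1):
    if crop: img=img[crop[1]:crop[3],crop[0]:crop[2]]
    img=cv2.resize(img,None,fx=s,fy=s,interpolation=cv2.INTER_CUBIC)
    cv2.imwrite(n,img[:,:,::-1])
def proj(X,cal):
    r=cv2.Rodrigues(np.array(cal["R"]))[0]
    return cv2.projectPoints(np.array(X,float).reshape(-1,3),r,np.array(cal["t"],float),np.array(cal["camera_matrix"]),np.array(cal["dist"],float))[0].reshape(-1,2)
def marks(names,cam,k=3,f=None):
    f=f or mark_of
    cal=calibration(cam)
    for n in names:
        for d in f(n,cam)[:k]:
            w=toW(d["xyz"],cal); print(cam,n,round(d["score"],2),w.round(4),proj(w,cal)[0].round())
E
python3 - <<'E'
from h import *
o=get_obs(); print(o); print(grasp_offset)
for c in("scene","top"):
    img,d=camera(c); save(f"pics/{c}0.png",img)
    marks(["press","wheel_hub","grip_mid","bottle_mid","cap_end","rest"]+(["cradle","bottle_a","mortar","measure","pestle","spare_cap"] if c=="top" else []),c)
E
```

```text
pics
{'time': 0.0, 'q': array([6.84102113e+01, 5.01223745e+00, 1.00327271e+01, 9.50987800e+01,
       2.87183502e-05, 9.00003287e+01]), 'qd': array([ 0.02203391, -0.11780009, -0.00564305,  0.10614854,  0.02575078,
        0.01743504]), 'joint_efforts': array([ 1.05775111e-03, -5.20385993e+01,  4.64806366e+01,  1.60574808e-02,
        1.02458800e-04, -7.51021986e-06]), 'ee_pos': array([0.20229162, 0.51119685, 0.23055668]), 'tcp_rot': array([-1.79921710e+02, -2.82691216e-05,  1.58409882e+02]), 'wrist_force': array([ 0.85967356, -0.21789236,  0.47531846]), 'torque': array([ 0.00617034, -0.00989001,  0.02387337]), 'grasp_force': 0.0, 'opening': 0.08528487631125753}
0.0187
scene press 0.71 [ 0.5165  0.0388 -0.0058] [325. 229.]
scene wheel_hub 0.85 [0.5457 0.147  0.1366] [338. 212.]
scene wheel_hub 0.4 [ 0.5119 -0.243   0.0433] [282. 172.]
scene grip_mid 0.7 [0.4814 0.1572 0.1739] [360. 195.]
scene grip_mid 0.21 [ 0.3301 -0.3098  0.0017] [318. 160.]
scene bottle_mid 0.81 [ 0.6816 -0.1723  0.0204] [245. 204.]
scene bottle_mid 0.77 [ 0.4911 -0.3021  0.0434] [279. 163.]
scene bottle_mid 0.67 
[... 703 characters left out ...]
cap_end 0.6 [ 0.5726 -0.1163  0.0144] [356. 191.]
top cap_end 0.57 [ 0.3775 -0.2462  0.0149] [403. 263.]
top rest 0.42 [ 0.5104 -0.0114  0.064 ] [318. 207.]
top cradle 0.77 [ 0.5092 -0.0112  0.0665] [318. 207.]
top cradle 0.49 [ 0.5136 -0.2446  0.0504] [405. 211.]
top cradle 0.47 [0.482  0.149  0.1717] [250. 207.]
top bottle_a 0.71 [ 0.6601 -0.3726  0.0016] [445. 166.]
top bottle_a 0.49 [ 0.6161 -0.275   0.002 ] [411. 179.]
top mortar 0.69 [0.4057 0.337  0.0006] [190. 243.]
top measure 0.8 [ 3.40e-01 -3.14e-01 -1.00e-04] [426. 278.]
top pestle 0.61 [ 0.3359 -0.3168 -0.0013] [427. 280.]
top pestle 0.57 [0.5935 0.4321 0.0129] [163. 175.]
top spare_cap 0.61 [ 0.3578 -0.4281 -0.0011] [468. 273.]
```

View pics/top0.png

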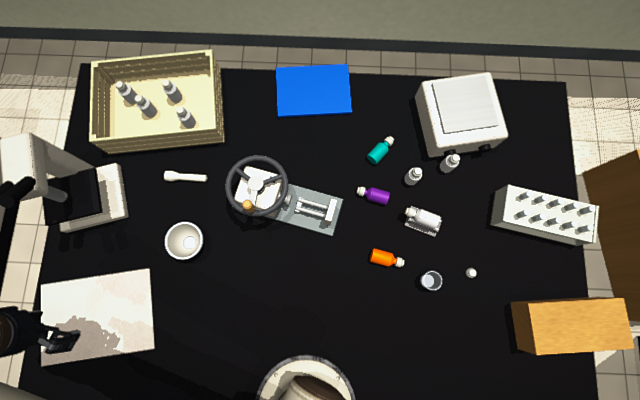

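View pics/scene0.png

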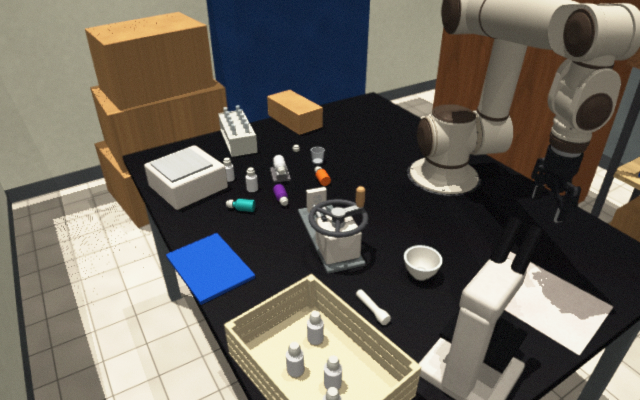

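The candidates for the bottle in the top view are:
- the white one lying on the grey rest (425,217)
- orange (383,258), purple (376,196) and turquoise (381,150), all lying on the bench
- white standing ones at (413,175) and (450,162)

I choose the white one on the rest. The press has its anvil at (335,210) and its wheel at (256,185). I'll go above the bottle and check it in a close crop.

Emit:
servo_tool(
  moves=[
    [[0,0,7.3],[0,0,-0.005],100],
    [[0,0,7.3],[0,0,-0.005],100],
    [[0,0,7.3],[0,0,-0.005],100],
    [[0,0,7.3],[0,0,-0.005],100],
    [[0,0,7.3],[0,0,-0.005],100],
    [[0,0,7.3],[0,0,-0.005],100],
    [[0,0,7.3],[0,0,-0.005],100],
    [[0,0,7.3],[0,0,-0.005],100],
    [[0,0,7.3],[0,0,-0.005],100],
    [[0,0,7.3],[0,0,-0.005],100],
    [[0,0,7.3],[0,0,-0.005],100],
    [[0,0,7.3],[0,0,-0.005],100],
  ],
)

```text
time: 2.2
ee_pos: [0.2024, 0.5114, 0.2915]
tcp_rot: [-180.0, -0.0, 70.5]
wrist_force: [0.7, -0.3, -0.7]
opening: 0.0855
grasp_force: 0.0
```

Emit:
servo_tool(
  moves=[
    [[0,0,0],[-0.034,0.027,0],100],
    [[0,0,0],[-0.034,0.027,0],100],
    [[0,0,0],[-0.034,0.027,0],100],
    [[0,0,0],[-0.034,0.027,0],100],
    [[0,0,0],[-0.034,0.027,0],100],
    [[0,0,0],[-0.034,0.027,0],100],
    [[0,0,0],[-0.034,0.027,0],100],
    [[0,0,0],[-0.034,0.027,0],100],
    [[0,0,0],[-0.034,0.027,0],100],
    [[0,0,0],[-0.034,0.027,0],100],
    [[0,0,0],[-0.034,0.027,0],100],
    [[0,0,0],[-0.034,0.027,0],100],
  ],
)

```text
time: 3.4
ee_pos: [0.3744, 0.0178, 0.2916]
tcp_rot: [179.9, -0.0, 70.8]
wrist_force: [1.2, 0.9, -0.2]
opening: 0.0855
grasp_force: 0.0
```

Emit:
servo_tool(
  moves=[
    [[0,0,0],[-0.034,0.027,0],100],
    [[0,0,0],[-0.034,0.027,0],100],
    [[0,0,0],[-0.034,0.027,0],100],
    [[0,0,0],[-0.034,0.027,0],100],
    [[0,0,0],[-0.034,0.027,0],100],
    [[0,0,0],[-0.034,0.027,0],100],
    [[0,0,0],[-0.034,0.027,0],100],
    [[0,0,0],[-0.034,0.027,0.005],100],
  ],
)

```text
time: 4.2
ee_pos: [0.4892, -0.3103, 0.2868]
tcp_rot: [179.9, 0.0, 70.8]
wrist_force: [0.2, 1.0, 1.6]
opening: 0.0857
grasp_force: 0.0
```

```bash
python3 - <<'E'
from h import *
o=get_obs(); print(o["ee_pos"],o["tcp_rot"],o["q"].round(1))
img,d=camera("wrist"); save("pics/w1.png",img)
marks(["bottle_mid","cap_end","rest"],"wrist")
E
```

```text
[ 0.4892252  -0.31026956  0.2867992 ] [1.79926647e+02 1.27512712e-02 7.07959514e+01] [-32.4  10.8  22.9 102.    0.   76.8]
wrist bottle_mid 0.81 [ 0.3887 -0.1897  0.0164] [204.  95.]
wrist bottle_mid 0.69 [ 0.5611 -0.1818  0.0128] [337.  37.]
wrist bottle_mid 0.55 [ 0.4973 -0.3116  0.0416] [322. 164.]
wrist cap_end 0.89 [ 0.7341 -0.2139  0.009 ] [486.  16.]
wrist cap_end 0.76 [ 0.514  -0.2481  0.0417] [318. 107.]
wrist cap_end 0.68 [ 0.378  -0.2498  0.0181] [216. 145.]
```

View pics/w1.png

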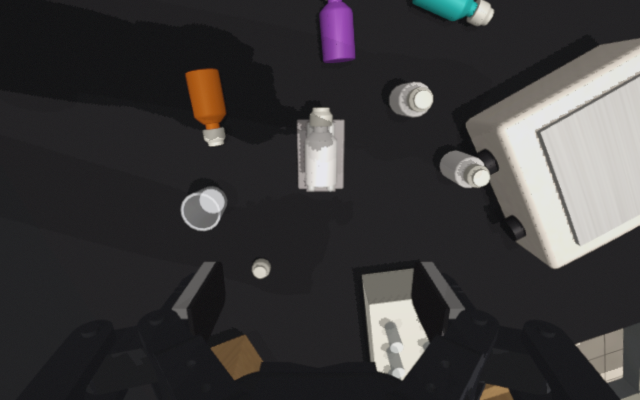

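The crop shows the white bottle on its grey rest at (320,160), with its cap up at (320,115). That's the right one. Next I'll fit its axis from depth.

```bash
cat >> h.py <<'E'
def cloud(cam,d,box=None):
    cal=calibration(cam); h,w=d.shape
    u,v=np.meshgrid(np.arange(w),np.arange(h)); m=d>0
    if box: m&=(u>=box[0])&(u<box[2])&(v>=box[1])&(v<box[3])
    uv=np.stack([u[m],v[m]],1).astype(np.float64)
    n=cv2.undistortPoints(uv.reshape(-1,1,2),np.array(cal["camera_matrix"]),np.array(cal["dist"],float)).reshape(-1,2)
    P=np.c_[n,np.ones(len(n))]*d[m][:,None]
    return (P-np.array(cal["t"]))@np.array(cal["R"])
E
python3 - <<'E'
from h import *
img,d=camera("wrist"); P=cloud("wrist",d,(285,90,360,205))
Q=P[P[:,2]>0.045]; c=Q[:,:2].mean(0); 
w,v=np.linalg.eigh(np.cov((Q[:,:2]-c).T)); a=v[:,1]; a=a*np.sign(a[1]); n=np.array([a[1],-a[0]])
s=(Q[:,:2]-c)@a; t=(Q[:,:2]-c)@n
print("ang",np.degrees(np.arctan2(a[1],a[0])),"c",c,"zmax",np.percentile(Q[:,2],99))
for lo in np.arange(-.05,.06,.01):
    k=(s>=lo)&(s<lo+.01)
    if k.sum()>5: print(round(lo,3),k.sum(),np.percentile(t[k],[2,98]).round(4),np.percentile(Q[k,2],97).round(4))
e=np.percentile(s,[.5,99.5]); print("ends",e, "base",c+a*e[0],"tip",c+a*e[1],"mid",c+a*(e[0]+.026))
img,d=camera("top"); P=cloud("top",d,(265,180,350,240))
for z0,z1 in((.08,.095),(.035,.06),(.004,.02)):
    k=(P[:,2]>z0)&(P[:,2]<z1); r=cv2.minAreaRect(P[k][:,:2].astype(np.float32)); print(z0,k.sum(),r)
P=cloud("top",d,(215,145,300,225)); k=(P[:,2]>.12)&(P[:,2]<.16)
r=cv2.minEnclosingCircle(P[k][:,:2].astype(np.float32)); print("wheel",r,np.percentile(P[k][:,2],[5,50,95]))
g=P[P[:,2]>.185]; print("grip",g.mean(0),len(g),g[:,2].max())
cal=calibration("top")
for d in mark_of("press","top")[:1]+mark_of("cradle","top")[:1]+mark_of("wheel_hub","top")[:1]+mark_of("grip_mid","top")[:1]: print(toW(d["xyz"],cal))
E
```

```text
ang 70.70298888409158 c [ 0.500756   -0.28824342] zmax 0.06955251871552708
-0.05 7 [-0.0127  0.0124] 0.0666
-0.04 254 [-0.017   0.0183] 0.0689
-0.03 272 [-0.0182  0.0181] 0.0691
-0.02 274 [-0.018   0.0179] 0.0693
-0.01 281 [-0.018   0.0176] 0.0694
0.0 295 [-0.0179  0.0189] 0.0694
0.01 261 [-0.0155  0.0163] 0.0679
0.02 149 [-0.0121  0.0116] 0.0629
0.03 209 [-0.0121  0.0128] 0.0634
0.04 121 [-0.0094  0.0092] 0.0614
ends [-0.03985822  0.04638945] base [ 0.48758424 -0.32586233] tip [ 0.51608609 -0.24446021] mid [ 0.49617634 -0.30132306]
0.08 187 ((0.5223115682601929, 0.027854129672050476), (0.1703057438135147, 0.059748392552137375), 73.89027404785156)
0.035 276 ((0.5058051943778992, 0.032083503901958466), (0.16948968172073364, 0.07280457764863968), 75.85517883300781)
0.004 1776 ((0.5118584036827087, 0.018009118735790253), (0.23007845878601074, 0.16635949909687042), 86.43890380859375)
wheel ((0.5481200218200684, 0.14618657529354095), 0.08055191487073898) [0.12485213 0.12973069 0.14414236]
grip [0.48211085 0.15190081 0.19749773] 87 0.20258385818363978
[ 0.5272613   0.04491467 -0.00088113]
[ 0.51190976 -0.01444355  0.0603984 ]
[0.54730615 0.14592644 0.1460095 ]
[0.48289523 0.15027315 0.17094941]
```

Emit:
servo_tool(
  moves=[
    [[0,0,0],[0.011,0.0035,0.02],100],
    [[0,0,0],[0,0,0.04],100],
    [[0,0,0],[0,0,0.04],100],
    [[0,0,0],[0,0,0.04],100],
    [[0,0,0],[0,0,0.04],100],
    [[0,0,0],[0,0,0.03],100],
    [[0,0,0],[0,0,0.02],100],
    [[0,0,0],[0,0,0.015],100],
    [[0,0,0],[0,0,0.01],100],
    [[0,0,0],[0,0,0],100],
  ],
  force=30,
)

```text
time: 5.7
ee_pos: [0.4955, -0.2986, 0.0306]
tcp_rot: [-179.9, -0.0, 70.8]
wrist_force: [-0.2, 0.4, -0.3]
opening: 0.0859
grasp_force: 0.0
```

Emit:
servo_tool(
  moves=[
    [[0,0,0],[0,0,0],30],
    [[0,0,0],[0,0,0],30],
    [[0,0,0],[0,0,0],30],
    [[0,0,0],[0,0,0],30],
    [[0,0,0],[0,0,0],30],
    [[0,0,0],[0,0,0],30],
    [[0,0,0],[0,0,0],30],
    [[0,0,0],[0,0,0],30],
  ],
  force=30,
)

```text
time: 6.5
ee_pos: [0.4967, -0.2995, 0.0324]
tcp_rot: [179.9, 0.0, 70.8]
wrist_force: [2.8, -0.9, 6.4]
opening: 0.0367
grasp_force: 30.5
```

Emit:
servo_tool(
  moves=[
    [[0,0,0],[0,0,-0.01],30],
    [[0,0,0],[0,0,-0.03],30],
    [[0,0,0],[0,0,-0.05],30],
    [[0,0,0],[0,0,-0.05],30],
    [[0,0,0],[0,0,-0.05],30],
    [[0,0,0],[0.02,-0.008,-0.03],30],
    [[0,0,-5],[0.04,-0.014,0],30],
    [[0,0,0],[0.04,-0.014,0],30],
    [[0,0,0],[0.04,-0.014,0],30],
    [[0,0,0],[0.03,-0.01,0],30],
    [[0,0,0],[0.01,-0.004,0],30],
    [[0,0,0],[0,0,0],30],
  ],
)

```text
time: 7.7
ee_pos: [0.483, -0.1075, 0.2516]
tcp_rot: [-180.0, 0.0, 75.9]
wrist_force: [-0.1, -0.6, -0.6]
opening: 0.0368
grasp_force: 30.4
```

```bash
python3 - <<'E'
from h import *
o=get_obs(); print(o["ee_pos"],o["tcp_rot"],o["opening"],o["grasp_force"])
img,d=camera("wrist"); save("pics/w2.png",img); np.save("d2.npy",d)
marks(["press","cradle","wheel_hub","grip_mid","bottle_mid","cap_end"],"wrist",2)
E
```

```text
[ 0.48302905 -0.10748923  0.25164349] [-1.79987447e+02  7.41020740e-03  7.59320819e+01] 0.03680334190490614 30.40052890777588
wrist press 0.98 [0.5198 0.0409 0.0027] [316.  29.]
wrist press 0.49 [ 0.6179 -0.2717  0.0007] [443. 258.]
wrist cradle 0.76 [ 0.5115 -0.0089  0.0607] [320.  73.]
wrist bottle_mid 0.9 [ 0.4837 -0.1129  0.2661] [319. 290.]
wrist bottle_mid 0.79 [ 0.3895 -0.1888  0.021 ] [261. 249.]
wrist cap_end 0.83 [ 0.7304 -0.2115  0.0171] [530. 202.]
wrist cap_end 0.66 [ 0.5805 -0.1183  0.0205] [401. 158.]
```

View pics/w2.png

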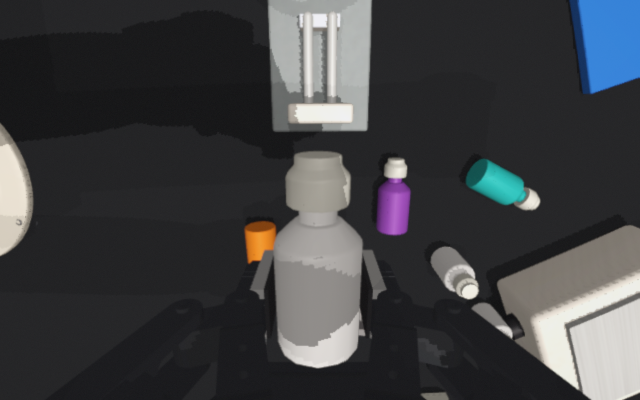

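The bottle is held cap forward along the tool's x axis. The anvil top is at (320,113) and the rails at (308–332, 15–100).

```bash
python3 - <<'E'
from h import *
d=np.load("d2.npy")
# press
P=cloud("wrist",d,(260,0,380,135))
A=P[(P[:,2]>.082)&(P[:,2]<.095)&(P[:,1]<0)]; r=cv2.minAreaRect(A[:,:2].astype(np.float32)); print("anvil",len(A),r, np.median(A[:,2]))
R=P[(P[:,2]>.035)&(P[:,2]<.065)]; 
r=cv2.minAreaRect(R[:,:2].astype(np.float32)); print("rails",len(R),r, R[:,2].max())
F=P[(P[:,2]>.002)&(P[:,2]<.03)]; r=cv2.minAreaRect(F[:,:2].astype(np.float32)); print("foot",len(F),r,np.median(F[:,2]))
for th in(75,76,77):
    a=np.array([np.cos(np.radians(th)),np.sin(np.radians(th))]); n=np.array([a[1],-a[0]])
    o=np.array([.5115,-.0089])
    for nm,Q in(("anvil",A),("rails",R),("foot",F)):
        s=(Q[:,:2]-o)@a;t=(Q[:,:2]-o)@n
        print(th,nm,"s",np.percentile(s,[1,50,99]).round(4),"t",np.percentile(t,[1,50,99]).round(4),"slope deg",np.degrees(np.polyfit(s,t,1)[0]).round(2))
# bottle in gripper
B=cloud("wrist",d,(270,150,365,365)); B=B[B[:,2]>.24]
th=np.radians(75.93); a=np.array([np.cos(th),np.sin(th)]);n=np.array([a[1],-a[0]]);o=get_obs()["ee_pos"][:2]
s=(B[:,:2]-o)@a;t=(B[:,:2]-o)@n
for lo in np.arange(-.04,.08,.01):
    k=(s>=lo)&(s<lo+.01)
    if k.sum()>5: print(round(lo,3),k.sum(),np.percentile(t[k],[2,98]).round(4),np.percentile(B[k,2],98).round(4))
print(np.percentile(s,[.5,99.5]))
E
```

```text
anvil 1353 ((0.5020319223403931, -0.04514459893107414), (0.01803026720881462, 0.05985858291387558), 75.79026794433594) 0.08796118092182811
rails 1820 ((0.5150492787361145, 0.006143741309642792), (0.08653382211923599, 0.03886355087161064), 75.75782012939453) 0.046949441873414106
foot 9701 ((0.5127999782562256, -0.0020816028118133545), (0.1431473195552826, 0.1351364701986313), 75.49434661865234) 0.012102992739309922
75 anvil s [-0.0465 -0.0372 -0.0283] t [-0.0285  0.0006  0.0297] slope deg 7.16
75 rails s [-0.027   0.0169  0.057 ] t [-0.0171  0.0017  0.0166] slope deg -0.6
75 foot s [-0.0596  0.0178  0.0755] t [-0.0544 -0.0004  0.0542] slope deg -0.63
76 anvil s [-0.0464 -0.0372 -0.0284] t [-0.0292 -0.      0.0291] slope deg -2.01
76 rails s [-0.0269  0.0168  0.057 ] t [-0.0172  0.0025  0.0166] slope deg 0.16
76 foot s [-0.0593  0.0175  0.0756] t [-0.0539 -0.0004  0.0542] slope deg -0.46
77 anvil s [-0.0467 -0.0372 -0.0282] t [-0.0298 -0.0007  0.0285] slope deg -11.14
77 rails s [-0.0271  0.0169  0.0569] t [-0.017   0.0034  0.0169] slope deg 0.92
77 foot s [-0.0596  0.0177  0.0755] t [-0.0537  0.0002  0.0545] slope deg -0.29
-0.03 1192 [-0.0165  0.0179] 0.2867
-0.02 1575 [-0.0164  0.018 ] 0.2868
-0.01 1956 [-0.0176  0.0194] 0.2877
0.0 2060 [-0.0176  0.0193] 0.2869
0.01 2342 [-0.0188  0.0198] 0.3253
0.02 2745 [-0.0158  0.0172] 0.2861
0.03 1105 [-0.0096  0.0109] 0.28
0.04 1661 [-0.0113  0.0128] 0.2808
0.05 1500 [-0.0096  0.011 ] 0.2798
[-0.02782721  0.05790522]
```

Emit:
servo_tool(
  moves=[
    [[0,0,0],[0.03,0.001,0],30],
    [[0,0,0],[0.03,0.001,0],30],
    [[0,0,0],[0.03,0.001,0],30],
    [[0,0,0],[0.0186,0,0],30],
    [[0,0,0],[0,0,0.03],30],
    [[0,0,0],[0,0,0.04],30],
    [[0,0,0],[0,0,0.04],30],
    [[0,0,0],[0,0,0.03],30],
    [[0,0,0],[0,0,0.015],30],
    [[0,0,0],[0,0,0],30],
  ],
)

```text
time: 9.05
ee_pos: [0.512, -0.0043, 0.0945]
tcp_rot: [-179.8, 0.0, 75.8]
wrist_force: [0.3, -0.0, -0.3]
opening: 0.0371
grasp_force: 30.4
```

Emit:
servo_tool(
  moves=[
    [[0,0,0],[0.001,0,0.01],30],
    [[0,0,0],[0,0,0.01],30],
    [[0,0,0],[0,0,0.01],30],
    [[0,0,0],[0,0,0.008],30],
    [[0,0,0],[0,0,0.006],30],
    [[0,0,0],[0,0,0.004],30],
    [[0,0,0],[0,0,0.002],30],
    [[0,0,0],[0,0,0],30],
    [[0,0,0],[0,0,0],30],
  ],
)

```text
time: 9.95
ee_pos: [0.5134, -0.003, 0.0466]
tcp_rot: [180.0, -0.0, 75.8]
wrist_force: [0.6, 0.0, -0.9]
opening: 0.0371
grasp_force: 30.4
```

Emit:
servo_tool(
  moves=[
    [[0,0,0],[0,-0.0007,0.001],30],
    [[0,0,0],[0,0,0.001],30],
    [[0,0,0],[0,0,0.0005],30],
    [[0,0,0],[0,0,0],30],
  ],
)

```text
time: 10.35
ee_pos: [0.5127, -0.0028, 0.045]
tcp_rot: [179.9, -0.0, 75.8]
wrist_force: [-4.3, -0.5, 8.6]
opening: 0.0372
grasp_force: 31.3
```

Emit:
servo_tool(
  moves=[
    [[0,0,0],[0,0,0],60],
    [[0,0,0],[0,0,0],60],
    [[0,0,0],[0,0,0],90],
    [[0,0,0],[0,0,0],90],
    [[0,0,0],[0,0,0],90],
    [[0,0,0],[0,0,-0.01],90],
    [[0,0,0],[0,0,-0.02],90],
    [[0,0,0],[0,0,-0.04],90],
    [[0,0,0],[0,0,-0.05],90],
    [[0,0,0],[0,0,-0.05],90],
    [[0,0,0],[-0.03,0,-0.05],90],
    [[0,0,0],[-0.03,0,0],90],
  ],
)

```text
time: 11.55
ee_pos: [0.5002, -0.057, 0.2637]
tcp_rot: [179.5, -0.1, 75.9]
wrist_force: [-0.6, 0.6, -0.2]
opening: 0.077
grasp_force: 0.0
```

```bash
python3 - <<'E'
from h import *
o=get_obs(); print(o["ee_pos"],o["tcp_rot"],o["q"].round(1))
img,d=camera("wrist"); save("pics/w3.png",img); np.save("d3.npy",d)
marks(["cradle","wheel_hub","grip_mid","bottle_mid","cap_end"],"wrist",2)
P=cloud("wrist",d); P=P[(P[:,0]>.4)&(P[:,0]<.65)&(P[:,1]>-.1)&(P[:,1]<.3)]
a=np.array([.2453,.9694]);n=np.array([a[1],-a[0]]);o=np.array([.5110,-.0108])
s=(P[:,:2]-o)@a;t=(P[:,:2]-o)@n
k=(abs(t)<.03)&(s>-.025)&(s<.075)&(P[:,2]>.055)
for lo in np.arange(-.03,.08,.01):
    j=k&(s>=lo)&(s<lo+.01)
    if j.sum()>5: print(round(lo,3),j.sum(),np.percentile(t[j],[2,98]).round(4),np.percentile(P[j,2],98).round(4))
print(np.percentile(s[k],[.5,99.5]))
g=P[(P[:,2]>.188)&(P[:,2]<.21)]; print("grip",len(g),(g[:,:2].min(0)+g[:,:2].max(0))/2 if len(g) else 0, g[:,2].max() if len(g) else 0)
E
```

```text
[ 0.50021145 -0.0569664   0.26371312] [ 1.79465173e+02 -7.57073225e-02  7.59285586e+01] [-6.5 -1.1  7.4 98.   0.  97.6]
wrist bottle_mid 0.84 [ 0.5107 -0.0093  0.0581] [315. 126.]
wrist bottle_mid 0.69 [ 0.3885 -0.1892  0.0166] [260. 279.]
wrist cap_end 0.9 [ 0.5755 -0.1215  0.0149] [387. 199.]
wrist cap_end 0.82 [ 0.7282 -0.2151  0.0115] [510. 236.]
-0.03 154 [-0.0231  0.0221] 0.0792
-0.02 350 [-0.0228  0.0137] 0.0731
-0.01 364 [-0.0226  0.0135] 0.0732
0.0 365 [-0.0226  0.0134] 0.0734
0.01 383 [-0.0234  0.0132] 0.073
0.02 388 [-0.0232  0.0131] 0.0731
0.03 289 [-0.02  0.01] 0.0714
0.04 202 [-0.0169  0.0059] 0.0667
0.05 270 [-0.0179  0.0069] 0.0671
0.06 125 [-0.0138  0.0039] 0.0642
[-0.02497723  0.06520139]
grip 0 0 0
```

View pics/w3.png

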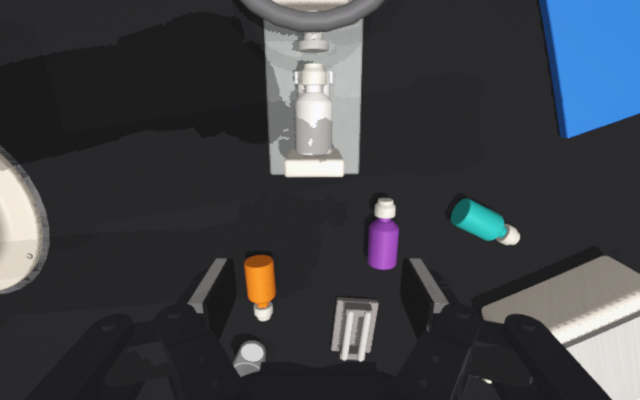

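The bottle lies centred on the rails, with its base at the anvil (315,163) and its cap facing the ram (313,42). Next is the handwheel grip.

Emit:
servo_tool(
  moves=[
    [[0,0,-8.2],[0,0,-0.006],90],
    [[0,0,-8.2],[0,0,-0.006],90],
    [[0,0,-8.2],[0,0,-0.006],90],
    [[0,0,-8.2],[0,0,-0.006],90],
    [[0,0,-8.2],[0,0,-0.006],90],
    [[0,0,-8.2],[0,0,0],90],
    [[0,0,-8.2],[0,0,0],90],
    [[0,0,-8.2],[0,0,0],90],
    [[0,0,-8.2],[0,0,0],90],
    [[0,0,-8.2],[0,0,0],90],
    [[0,0,-8.0],[0,0,0],90],
    [[0,0,0],[0,0,0],90],
  ],
)

```text
time: 13.05
ee_pos: [0.4988, -0.0561, 0.2862]
tcp_rot: [-180.0, -0.1, 166.0]
wrist_force: [-0.1, -0.0, -0.4]
opening: 0.0768
grasp_force: 0.0
```

Emit:
servo_tool(
  moves=[
    [[0,0,0],[0.0113,0.033,0],90],
    [[0,0,0],[0.0113,0.033,0],90],
    [[0,0,0],[0.0113,0.033,0],90],
    [[0,0,0],[0.0113,0.033,0],90],
    [[0,0,0],[0.0113,0.033,0],90],
    [[0,0,0],[0.0113,0.033,0],90],
    [[0,0,0],[0,0,0],90],
    [[0,0,0],[0,0,0],90],
  ],
)

```text
time: 13.85
ee_pos: [0.4813, 0.1527, 0.2863]
tcp_rot: [-180.0, -0.0, 165.8]
wrist_force: [0.3, -0.3, -0.0]
opening: 0.0771
grasp_force: 0.0
```

```bash
python3 - <<'E'
from h import *
o=get_obs(); print(o["ee_pos"],o["tcp_rot"],o["q"].round(1))
img,d=camera("wrist"); save("pics/w4.png",img); np.save("d4.npy",d)
marks(["wheel_hub","grip_mid"],"wrist",2)
P=cloud("wrist",d); P=P[(P[:,0]>.38)&(P[:,0]<.66)&(P[:,1]>.02)&(P[:,1]<.27)]
g=P[(P[:,2]>.188)&(P[:,2]<.212)]; print("grip wrist",len(g),cv2.minEnclosingCircle(g[:,:2].astype(np.float32)) if len(g) else 0,np.percentile(g[:,2],95) if len(g) else 0)
w=P[(P[:,2]>.118)&(P[:,2]<.137)]; print("rim",cv2.minEnclosingCircle(w[:,:2].astype(np.float32)))
E
```

```text
[0.48131191 0.15265837 0.28626435] [-1.79965433e+02 -3.84441450e-02  1.65770020e+02] [ 17.6   0.4  11.6 101.2  -0.   31.8]
wrist wheel_hub 0.95 [0.5457 0.146  0.1447] [327. 252.]
wrist grip_mid 0.93 [0.4881 0.1546 0.1747] [322. 205.]
wrist grip_mid 0.69 [ 0.4079  0.3412 -0.0014] [450.  67.]
grip wrist 770 ((0.48363572359085083, 0.15347382426261902), 0.011839812621474266) 0.2026108614917072
rim ((0.5479260087013245, 0.14717994630336761), 0.0805044174194336)
```

View pics/w4.png

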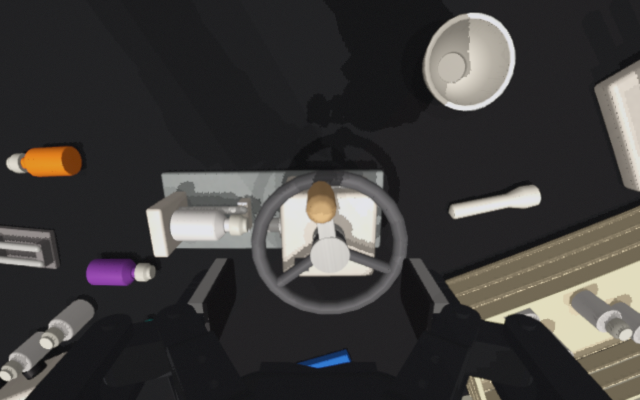

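The wooden grip top is at (321,198) and the hub at (330,253). The bottle is still lying properly at (200,225). Measured, the grip is at (0.4836, 0.1535), 65 mm from the hub at (0.548, 0.147), as it should be.

Emit:
servo_tool(
  moves=[
    [[0,0,0],[-0.002,0.0013,0.02],90],
    [[0,0,0],[0,0,0.03],90],
    [[0,0,0],[0,0,0.03],90],
    [[0,0,0],[0,0,0.025],90],
    [[0,0,0],[0,0,0.015],90],
    [[0,0,0],[0,0,0.008],90],
    [[0,0,0],[0,0,0],60],
    [[0,0,0],[0,0,0],45],
    [[0,0,0],[0,0,0],40],
    [[0,0,0],[0,0,0],40],
  ],
  force=20,
)

```text
time: 15.0
ee_pos: [0.4843, 0.1526, 0.1595]
tcp_rot: [180.0, 0.1, 165.8]
wrist_force: [0.1, 0.9, 0.6]
opening: 0.0341
grasp_force: 0.0
```

Emit:
servo_tool(
  moves=[
    [[0,0,0],[0,0,0],33],
    [[0,0,0],[0,0,0],30],
    [[0,0,0],[0,0,0],27],
    [[0,0,0],[0,0,0],24],
    [[0,0,0],[0,0,0],20],
    [[0,0,0],[0,0,0],20],
    [[0,0,0],[0,0,0],20],
    [[0,0,0],[0,0,0],20],
  ],
  force=20,
)

```text
time: 15.8
ee_pos: [0.4842, 0.1527, 0.1592]
tcp_rot: [179.9, 0.0, 165.8]
wrist_force: [1.5, 3.1, 5.5]
opening: 0.0231
grasp_force: 19.6
```

```bash
python3 - <<'E'
import numpy as np
r=65
for k in range(36):
    a,b=np.radians([8.8+10*k,18.8+10*k])
    print(round(18.8+10*k,1),"per row mm",np.round([r*(np.cos(b)-np.cos(a))/4,-r*(np.sin(b)-np.sin(a))/4],2))
E
```

```text
18.8 per row mm [-0.68 -2.75]
28.8 per row mm [-1.14 -2.59]
38.8 per row mm [-1.58 -2.35]
48.8 per row mm [-1.96 -2.04]
58.8 per row mm [-2.29 -1.67]
68.8 per row mm [-2.54 -1.25]
78.8 per row mm [-2.72 -0.79]
88.8 per row mm [-2.82 -0.31]
98.8 per row mm [-2.83  0.19]
108.8 per row mm [-2.75  0.68]
118.8 per row mm [-2.59  1.14]
128.8 per row mm [-2.35  1.58]
138.8 per row mm [-2.04  1.96]
148.8 per row mm [-1.67  2.29]
158.8 per row mm [-1.25  2.54]
168.8 per row mm [-0.79  2.72]
178.8 per row mm [-0.31  2.82]
188.8 per row mm [0.19 2.83]
198.8 per row mm [0.68 2.75]
208.8 per row mm [1.14 2.59]
218.8 per row mm [1.58 2.35]
228.8 per row mm [1.96 2.04]
238.8 per row mm [2.29 1.67]
248.8 per row mm [2.54 1.25]
258.8 per row mm [2.72 0.79]
268.8 per row mm [2.82 0.31]
278.8 per row mm [ 2.83 -0.19]
288.8 per row mm [ 2.75 -0.68]
298.8 per row mm [ 2.59 -1.14]
308.8 per row mm [ 2.35 -1.58]
318.8 per row mm [ 2.04 -1.96]
328.8 per row mm [ 1.67 -2.29]
338.8 per row mm [ 1.25 -2.54]
348.8 per row mm [ 0.79 -2.72]
358.8 per row mm [ 0.31 -2.82]
368.8 per row mm [-0.19 -2.83]
```

First, a short gentle piece to see the forces.

Emit:
servo_tool(
  moves=[
    [[0,0,0],[-0.0003,-0.0014,0],20],
    [[0,0,0],[-0.0004,-0.0014,0],20],
    [[0,0,0],[-0.0007,-0.0027,0],20],
    [[0,0,0],[-0.0007,-0.0027,0],20],
    [[0,0,0],[-0.0007,-0.0027,0],20],
  ],
)

```text
time: 16.3
ee_pos: [0.4842, 0.1415, 0.1592]
tcp_rot: [179.9, 0.0, 165.8]
wrist_force: [2.0, 3.7, 5.5]
opening: 0.0233
grasp_force: 19.6
```

Emit:
servo_tool(
  moves=[
    [[0,0,0],[-0.0011,-0.0026,0],20],
    [[0,0,0],[-0.0011,-0.0026,0],20],
    [[0,0,0],[-0.0011,-0.0026,0],20],
    [[0,0,0],[-0.0012,-0.0026,0],20],
    [[0,0,0],[-0.0016,-0.0023,0],20],
    [[0,0,0],[-0.0016,-0.0023,0],20],
    [[0,0,0],[-0.0016,-0.0024,0],20],
    [[0,0,0],[-0.0016,-0.0024,0],20],
    [[0,0,0],[-0.002,-0.002,0],20],
    [[0,0,0],[-0.002,-0.002,0],20],
    [[0,0,0],[-0.0019,-0.002,0],20],
    [[0,0,0],[-0.0019,-0.0021,0],20],
  ],
)

```text
time: 17.5
ee_pos: [0.4955, 0.11, 0.1592]
tcp_rot: [179.9, 0.0, 165.8]
wrist_force: [1.3, 5.5, 4.8]
opening: 0.0233
grasp_force: 19.6
```

Emit:
servo_tool(
  moves=[
    [[0,0,0],[-0.0023,-0.0016,0],20],
    [[0,0,0],[-0.0023,-0.0016,0],20],
    [[0,0,0],[-0.0023,-0.0017,0],20],
    [[0,0,0],[-0.0023,-0.0017,0],20],
    [[0,0,0],[-0.0025,-0.0012,0],20],
    [[0,0,0],[-0.0025,-0.0012,0],20],
    [[0,0,0],[-0.0026,-0.0012,0],20],
    [[0,0,0],[-0.0026,-0.0012,0],20],
    [[0,0,0],[-0.0027,-0.0008,0],20],
    [[0,0,0],[-0.0027,-0.0008,0],20],
    [[0,0,0],[-0.0027,-0.0008,0],20],
    [[0,0,0],[-0.0028,-0.0007,0],20],
  ],
)

```text
time: 18.7
ee_pos: [0.5209, 0.0884, 0.1592]
tcp_rot: [179.9, -0.0, 165.8]
wrist_force: [-2.2, 4.7, 7.0]
opening: 0.0235
grasp_force: 19.8
```

Emit:
servo_tool(
  moves=[
    [[0,0,0],[-0.0028,-0.0003,0],20],
    [[0,0,0],[-0.0028,-0.0003,0],20],
    [[0,0,0],[-0.0028,-0.0003,0],20],
    [[0,0,0],[-0.0028,-0.0003,0],20],
    [[0,0,0],[-0.0028,0.0002,0],20],
    [[0,0,0],[-0.0028,0.0002,0],20],
    [[0,0,0],[-0.0028,0.0002,0],20],
    [[0,0,0],[-0.0029,0.0002,0],20],
  ],
)

```text
time: 19.5
ee_pos: [0.5424, 0.0824, 0.1591]
tcp_rot: [180.0, -0.0, 165.8]
wrist_force: [-2.3, 2.6, 8.2]
opening: 0.0234
grasp_force: 19.8
```

Emit:
servo_tool(
  moves=[
    [[0,0,0],[-0.0027,0.0007,0],20],
    [[0,0,0],[-0.0027,0.0007,0],20],
    [[0,0,0],[-0.0028,0.0007,0],20],
    [[0,0,0],[-0.0028,0.0006,0],20],
    [[0,0,0],[-0.0026,0.0011,0],20],
    [[0,0,0],[-0.0026,0.0011,0],20],
    [[0,0,0],[-0.0026,0.0012,0],20],
    [[0,0,0],[-0.0026,0.0012,0],20],
    [[0,0,0],[-0.0023,0.0016,0],20],
    [[0,0,0],[-0.0023,0.0016,0],20],
    [[0,0,0],[-0.0024,0.0016,0],20],
    [[0,0,0],[-0.0024,0.0015,0],20],
  ],
)

```text
time: 20.7
ee_pos: [0.5752, 0.0875, 0.1591]
tcp_rot: [-179.9, -0.1, 165.8]
wrist_force: [-6.2, 0.4, 8.9]
opening: 0.0239
grasp_force: 19.9
```

Emit:
servo_tool(
  moves=[
    [[0,0,0],[-0.002,0.002,0],20],
    [[0,0,0],[-0.002,0.002,0],20],
    [[0,0,0],[-0.002,0.0019,0],20],
    [[0,0,0],[-0.0021,0.0019,0],20],
    [[0,0,0],[-0.0017,0.0023,0],20],
    [[0,0,0],[-0.0017,0.0023,0],20],
    [[0,0,0],[-0.0017,0.0023,0],20],
    [[0,0,0],[-0.0016,0.0023,0],20],
  ],
)

```text
time: 21.5
ee_pos: [0.594, 0.1, 0.1591]
tcp_rot: [-179.9, -0.0, 165.8]
wrist_force: [-4.3, -1.7, 8.4]
opening: 0.0234
grasp_force: 20.0
```

Emit:
servo_tool(
  moves=[
    [[0,0,0],[-0.0012,0.0025,0],20],
    [[0,0,0],[-0.0012,0.0025,0],20],
    [[0,0,0],[-0.0013,0.0026,0],20],
    [[0,0,0],[-0.0013,0.0026,0],20],
    [[0,0,0],[-0.0008,0.0027,0],20],
    [[0,0,0],[-0.0008,0.0027,0],20],
    [[0,0,0],[-0.0008,0.0027,0],20],
    [[0,0,0],[-0.0008,0.0028,0],20],
    [[0,0,0],[-0.0003,0.0028,0],20],
    [[0,0,0],[-0.0003,0.0028,0],20],
    [[0,0,0],[-0.0003,0.0028,0],20],
    [[0,0,0],[-0.0003,0.0029,0],20],
  ],
)

```text
time: 22.7
ee_pos: [0.6115, 0.1288, 0.1592]
tcp_rot: [-179.9, 0.0, 165.8]
wrist_force: [-1.6, -3.4, 7.6]
opening: 0.0236
grasp_force: 19.9
```

Emit:
servo_tool(
  moves=[
    [[0,0,0],[0.0002,0.0028,0],20],
    [[0,0,0],[0.0002,0.0028,0],20],
    [[0,0,0],[0.0002,0.0028,0],20],
    [[0,0,0],[0.0002,0.0029,0],20],
    [[0,0,0],[0.0007,0.0027,0],20],
    [[0,0,0],[0.0007,0.0027,0],20],
    [[0,0,0],[0.0007,0.0028,0],20],
    [[0,0,0],[0.0006,0.0028,0],20],
  ],
)

```text
time: 23.5
ee_pos: [0.614, 0.1513, 0.1592]
tcp_rot: [-179.9, 0.1, 165.8]
wrist_force: [0.1, -3.9, 6.5]
opening: 0.0234
grasp_force: 19.8
```

Forces are small and it's tracking well. I'll carry on from 198.8°.

Emit:
servo_tool(
  moves=[
    [[0,0,0],[0.0011,0.0026,0],20],
    [[0,0,0],[0.0011,0.0026,0],20],
    [[0,0,0],[0.0011,0.0026,0],20],
    [[0,0,0],[0.0012,0.0026,0],20],
    [[0,0,0],[0.0016,0.0023,0],20],
    [[0,0,0],[0.0016,0.0023,0],20],
    [[0,0,0],[0.0016,0.0024,0],20],
    [[0,0,0],[0.0016,0.0024,0],20],
    [[0,0,0],[0.002,0.002,0],20],
    [[0,0,0],[0.002,0.002,0],20],
    [[0,0,0],[0.0019,0.002,0],20],
    [[0,0,0],[0.0019,0.0021,0],20],
  ],
)

```text
time: 24.7
ee_pos: [0.6031, 0.1833, 0.1592]
tcp_rot: [-180.0, 0.1, 165.8]
wrist_force: [3.1, -2.0, 5.8]
opening: 0.0237
grasp_force: 19.8
```

Emit:
servo_tool(
  moves=[
    [[0,0,0],[0.0023,0.0016,0],20],
    [[0,0,0],[0.0023,0.0016,0],20],
    [[0,0,0],[0.0023,0.0017,0],20],
    [[0,0,0],[0.0023,0.0017,0],20],
    [[0,0,0],[0.0025,0.0012,0],20],
    [[0,0,0],[0.0025,0.0012,0],20],
    [[0,0,0],[0.0026,0.0012,0],20],
    [[0,0,0],[0.0026,0.0012,0],20],
    [[0,0,0],[0.0027,0.0008,0],20],
    [[0,0,0],[0.0027,0.0008,0],20],
    [[0,0,0],[0.0027,0.0008,0],20],
    [[0,0,0],[0.0028,0.0007,0],20],
  ],
)

```text
time: 25.9
ee_pos: [0.5775, 0.2056, 0.1593]
tcp_rot: [179.9, 0.2, 165.8]
wrist_force: [5.0, 1.5, 4.5]
opening: 0.0237
grasp_force: 19.8
```

Emit:
servo_tool(
  moves=[
    [[0,0,0],[0.0028,0.0003,0],20],
    [[0,0,0],[0.0028,0.0003,0],20],
    [[0,0,0],[0.0028,0.0003,0],20],
    [[0,0,0],[0.0028,0.0003,0],20],
    [[0,0,0],[0.0028,-0.0002,0],20],
    [[0,0,0],[0.0028,-0.0002,0],20],
    [[0,0,0],[0.0028,-0.0002,0],20],
    [[0,0,0],[0.0029,-0.0002,0],20],
  ],
)

```text
time: 26.7
ee_pos: [0.5556, 0.2118, 0.1593]
tcp_rot: [179.9, 0.1, 165.8]
wrist_force: [4.1, 3.2, 3.8]
opening: 0.0233
grasp_force: 19.8
```

Emit:
servo_tool(
  moves=[
    [[0,0,0],[0.0027,-0.0007,0],20],
    [[0,0,0],[0.0027,-0.0007,0],20],
    [[0,0,0],[0.0028,-0.0007,0],20],
    [[0,0,0],[0.0028,-0.0006,0],20],
    [[0,0,0],[0.0026,-0.0011,0],20],
    [[0,0,0],[0.0026,-0.0011,0],20],
    [[0,0,0],[0.0026,-0.0012,0],20],
    [[0,0,0],[0.0026,-0.0012,0],20],
    [[0,0,0],[0.0023,-0.0016,0],20],
    [[0,0,0],[0.0023,-0.0016,0],20],
    [[0,0,0],[0.0024,-0.0016,0],20],
    [[0,0,0],[0.0024,-0.0015,0],20],
  ],
)

```text
time: 27.9
ee_pos: [0.522, 0.2062, 0.1593]
tcp_rot: [179.9, 0.1, 165.8]
wrist_force: [2.9, 3.4, 4.9]
opening: 0.0234
grasp_force: 19.8
```

Emit:
servo_tool(
  moves=[
    [[0,0,0],[0.002,-0.002,0],20],
    [[0,0,0],[0.002,-0.002,0],20],
    [[0,0,0],[0.002,-0.0019,0],20],
    [[0,0,0],[0.0021,-0.0019,0],20],
    [[0,0,0],[0.0017,-0.0023,0],20],
    [[0,0,0],[0.0017,-0.0023,0],20],
    [[0,0,0],[0.0017,-0.0023,0],20],
    [[0,0,0],[0.0016,-0.0023,0],20],
    [[0,0,0],[0.0012,-0.0025,0],20],
    [[0,0,0],[0.0012,-0.0025,0],20],
    [[0,0,0],[0.0013,-0.0026,0],20],
    [[0,0,0],[0.0013,-0.0026,0],20],
  ],
)

```text
time: 29.1
ee_pos: [0.4959, 0.1846, 0.1593]
tcp_rot: [179.9, 0.0, 165.8]
wrist_force: [0.6, 2.9, 5.0]
opening: 0.0238
grasp_force: 19.9
```

Emit:
servo_tool(
  moves=[
    [[0,0,0],[0.0008,-0.0027,0],20],
    [[0,0,0],[0.0008,-0.0027,0],20],
    [[0,0,0],[0.0008,-0.0027,0],20],
    [[0,0,0],[0.0008,-0.0027,0],20],
    [[0,0,0],[0.0004,-0.002,0],20],
    [[0,0,0],[0.0003,-0.002,0],20],
    [[0,0,0],[0.0002,-0.001,0],20],
    [[0,0,0],[0,0,0],20],
  ],
  force=40,
)

```text
time: 29.9
ee_pos: [0.4881, 0.17, 0.1592]
tcp_rot: [180.0, 0.0, 165.8]
wrist_force: [1.4, 2.4, 5.7]
opening: 0.0234
grasp_force: 38.9
```

Emit:
servo_tool(
  moves=[
    [[0,0,0],[0.0001,-0.001,0],20],
    [[0,0,0],[0.0001,-0.001,0],20],
    [[0,0,0],[0,-0.0007,0],20],
    [[0,0,0],[0,0,0],20],
  ],
)

```text
time: 30.3
ee_pos: [0.4873, 0.1675, 0.1593]
tcp_rot: [179.9, 0.0, 165.8]
wrist_force: [0.4, 3.5, 6.1]
opening: 0.0231
grasp_force: 39.0
```

Emit:
servo_tool(
  moves=[
    [[0,0,0],[0,-0.0008,0],20],
    [[0,0,0],[0,-0.0008,0],20],
    [[0,0,0],[0,-0.0007,0],20],
    [[0,0,0],[0,-0.0007,0],20],
    [[0,0,0],[0,0,0],20],
  ],
)

```text
time: 30.8
ee_pos: [0.4864, 0.1646, 0.1592]
tcp_rot: [179.9, 0.0, 165.8]
wrist_force: [-0.3, 2.8, 7.4]
opening: 0.0231
grasp_force: 39.0
```

Emit:
servo_tool(
  moves=[
    [[0,0,0],[0,-0.0005,0],20],
    [[0,0,0],[0,-0.0005,0],20],
    [[0,0,0],[0,0,0],20],
  ],
)

```text
time: 31.1
ee_pos: [0.4862, 0.1637, 0.1592]
tcp_rot: [179.9, 0.0, 165.8]
wrist_force: [-0.3, 2.4, 6.6]
opening: 0.023
grasp_force: 39.0
```

Emit:
servo_tool(
  moves=[
    [[0,0,0],[0,-0.0005,0],20],
    [[0,0,0],[0,-0.0005,0],20],
    [[0,0,0],[0,0,0],20],
  ],
)

```text
time: 31.4
ee_pos: [0.4859, 0.1627, 0.1592]
tcp_rot: [179.9, 0.0, 165.8]
wrist_force: [-1.0, 3.4, 6.1]
opening: 0.023
grasp_force: 39.0
```

Emit:
servo_tool(
  moves=[
    [[0,0,0],[0,-0.0005,0],20],
    [[0,0,0],[0,0,0],20],
  ],
)

```text
time: 31.6
ee_pos: [0.4858, 0.1622, 0.1593]
tcp_rot: [179.9, 0.0, 165.8]
wrist_force: [-0.1, 2.7, 6.1]
opening: 0.0231
grasp_force: 39.0
```

Emit:
servo_tool(
  moves=[
    [[0,0,0],[0,-0.0005,0],20],
    [[0,0,0],[0,-0.0002,0],20],
    [[0,0,0],[0,0,0],20],
  ],
)

```text
time: 31.9
ee_pos: [0.4857, 0.1619, 0.1592]
tcp_rot: [179.9, 0.0, 165.8]
wrist_force: [0.1, 5.2, 6.6]
opening: 0.0231
grasp_force: 39.1
```

Emit:
servo_tool(
  moves=[
    [[0,0,0],[0,-0.0005,0],20],
    [[0,0,0],[0,0,0],20],
  ],
)

```text
time: 32.1
ee_pos: [0.4857, 0.1617, 0.1593]
tcp_rot: [179.9, 0.0, 165.8]
wrist_force: [0.4, 7.2, 5.0]
opening: 0.0232
grasp_force: 39.1
```

The wheel is at the stop, and the force rises about 4 N per mm. I'll lean in steps.

Emit:
servo_tool(
  moves=[
    [[0,0,0],[0,-0.0005,0],20],
    [[0,0,0],[0,-0.0005,0],20],
    [[0,0,0],[0,0,0],20],
  ],
)

```text
time: 32.4
ee_pos: [0.4856, 0.1613, 0.1593]
tcp_rot: [179.8, 0.0, 165.9]
wrist_force: [1.2, 10.8, 4.8]
opening: 0.0232
grasp_force: 39.1
```

Emit:
servo_tool(
  moves=[
    [[0,0,0],[0,-0.0005,0],20],
    [[0,0,0],[0,-0.0005,0],20],
    [[0,0,0],[0,0,0],20],
  ],
)

```text
time: 32.7
ee_pos: [0.4855, 0.1609, 0.1593]
tcp_rot: [179.7, 0.0, 165.9]
wrist_force: [1.9, 14.7, 4.2]
opening: 0.023
grasp_force: 39.1
```

Emit:
servo_tool(
  moves=[
    [[0,0,0],[0,0,0],20],
    [[0,0,0],[0,0,0],20],
    [[0,0,0],[0,0,0],20],
    [[0,0,0],[0,0,0],20],
    [[0,0,0],[0,0,0],20],
    [[0,0,0],[0,0,0],20],
    [[0,0,0],[0,0,0],20],
    [[0,0,0],[0,0,0],20],
    [[0,0,0],[0,0,0],20],
    [[0,0,0],[0,0,0],20],
  ],
)

```text
time: 33.7
ee_pos: [0.4855, 0.1609, 0.1593]
tcp_rot: [179.7, 0.0, 165.9]
wrist_force: [1.4, 14.5, 4.0]
opening: 0.0231
grasp_force: 39.1
```

Emit:
servo_tool(
  moves=[
    [[0,0,0],[0,0.001,0],20],
    [[0,0,0],[0,0.001,0],20],
    [[0,0,0],[0,0.0005,0],20],
    [[0,0,0],[0,0,0],35],
    [[0,0,0],[0,0,0],45],
    [[0,0,0],[0,0,0],60],
    [[0,0,0],[0,0,0],80],
    [[0,0,0],[0,0,0],90],
    [[0,0,0],[0,0,0],90],
    [[0,0,0],[0,0,-0.01],90],
    [[0,0,0],[0,0,-0.02],90],
    [[0,0,0],[0,0,-0.03],90],
  ],
)

```text
time: 34.9
ee_pos: [0.4849, 0.1611, 0.2188]
tcp_rot: [-179.9, -0.1, 165.8]
wrist_force: [0.0, -0.6, 0.5]
opening: 0.0766
grasp_force: 0.0
```

Emit:
servo_tool(
  moves=[
    [[0,0,0],[0,0,-0.04],90],
    [[0,0,0],[0,0,-0.03],90],
    [[0,0,0],[0,0,0],90],
    [[0,0,0],[0,0,0],90],
    [[0,0,0],[0,0,0],90],
  ],
)

```text
time: 35.4
ee_pos: [0.4853, 0.1612, 0.288]
tcp_rot: [-180.0, -0.1, 165.8]
wrist_force: [0.4, -0.1, 0.2]
opening: 0.0767
grasp_force: 0.0
```

```bash
python3 - <<'E'
from h import *
img,d=camera("wrist"); save("pics/w5.png",img)
P=cloud("wrist",d); P=P[(P[:,0]>.38)&(P[:,0]<.66)&(P[:,1]>-.1)&(P[:,1]<.27)]
g=P[(P[:,2]>.188)&(P[:,2]<.212)]; c=np.array(cv2.minEnclosingCircle(g[:,:2].astype(np.float32))[0])
w=P[(P[:,2]>.118)&(P[:,2]<.137)]; h=np.array(cv2.minEnclosingCircle(w[:,:2].astype(np.float32))[0])
r=c-h; print("grip",c,h,"angle",np.degrees(np.arctan2(-(r@[.2453,.9694]),r@[-.9694,.2453])))
a=np.array([.2453,.9694]);n=np.array([a[1],-a[0]]);o=np.array([.5110,-.0108])
s=(P[:,:2]-o)@a;t=(P[:,:2]-o)@n
k=(abs(t)<.03)&(s>-.024)&(s<.068)&(P[:,2]>.055)&(P[:,2]<.085)
print(np.percentile(s[k],[.5,99.5]),np.percentile(P[k,2],98),np.median(t[k]))
print(np.histogram(s[k],20))
E
```

```text
grip [0.48518702 0.16358396] [0.54761708 0.14901558] angle 1.0650073336218688
[-0.02393384  0.05756812] 0.08033884284828517 -0.00687323683501906
(array([151, 107, 102, 110, 108, 103, 110, 109, 104, 110, 109, 111, 123,
       130,  68,  69,  72,  71,  80,  91]), array([-0.02399638, -0.01990436, -0.01581234, -0.01172032, -0.0076283 ,
       -0.00353628,  0.00055574,  0.00464776,  0.00873977,  0.01283179,
        0.01692381,  0.02101583,  0.02510785,  0.02919987,  0.03329189,
        0.03738391,  0.04147593,  0.04556795,  0.04965997,  0.05375199,
        0.05784401]))
```

View pics/w5.png

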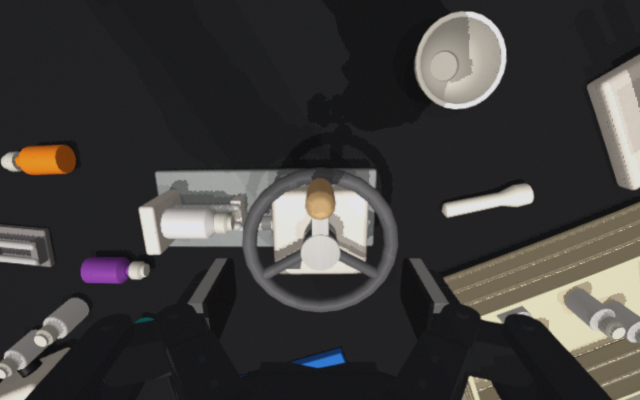

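The wheel's grip is back at its stop at (320,195). The bottle still lies against the anvil at (190,222), with its cap visibly shorter than before, at (225,220). The ram has drawn back. The robot is touching nothing, so I'll hand in.

```bash
python3 -c "
from workcell import job_done; print(job_done())"
```

```text
the job is handed in; nothing more can be done
None
```

I handed the job in at about 35 s: the bottle is on the press rails with its cap pressed on, and the wheel is at its end stop after about 14.6 N held for a second. The gripper has let go and is clear of everything; no verdict came back.

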